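Sort two tray-scrubbing discs by the drag of their soles

ROBOT

A 7-joint arm with a two-finger parallel gripper is mounted at the origin on the work surface. World frame = base frame: x ahead of the robot, y to its left, z up, the work surface at z = 0. Lengths are in m, angles in degrees, forces in N, time in s.
With the tool pointing down it reaches from about 0.425 to 0.875 m from the base axis. Payload 4.7 kg.
Tool frame: the origin (TCP) lies at the very end of the fingers, on their centre line; the grasp point (between the pads) lies env.grip_point_offset behind it (env.grip_point_offset is the distance from the TCP to the grasp point, in m); z points along the fingers, y is the direction in which the jaws open and shut (so a half turn about z gives the same grasp; the last joint's range is limited). The gripper opens to 87 mm and grips with 3 to 60 N. Pads are 19 mm wide; open, the fingers measure 117 mm over their backs; the gripper's body (75 mm by 190 mm) begins 51 mm behind the grasp point.
Start: joints at [73.803, 18.392, -4.016, 83.108, 1.295, 78.541, -3.26], TCP at [0.19, -0.622, 0.223] pointing down, gripper open.
Joint ranges: [-163.93, 163.93], [-17.29, 119.83], [-79.2, 71.16], [3.27, 140.29], [-89.18, 269.18], [5.43, 117.66], [-154.24, 154.24]. Speed limits (degrees/s): [147.25, 147.25, 180, 180, 180, 180, 180].

INTERFACE

Orientations are given as [roll, pitch, yaw] about the fixed x, y, z axes, in that order (R = Rz(yaw) Ry(pitch) Rx(roll)).
In Python, from cell import env gives the robot as it stands.
- The arm moves only by the tool send_rows, never from a script. Its argument "plan" is a list of rows, each a list of 7 numbers: the finger opening in mm, from 0 to 87, then the shift along the tool's x, y, z in mm, then the turn, a rotation vector about the tool's x, y, z in rad. A call has 1 to 12 rows; each row shifts and turns the commanded pose from where the row before left it, along the tool's axes as they then stand; what a row does not reach is not made up. A row lasts 1/10 s, in which the tool goes at most 50 mm and 8.59 degrees, less where a joint would pass 70% of its speed; a pose out of reach is approached as far as the arm can. A call is refused whole if a number of a shift passes 50 or a number of a turn 0.15, either way. A call with a gripper value outside its range is refused whole. The fingers move at their own pace and stop on an object; "grip_force" is the grip in N (left out, the last holds). Time passes only in rows, so rows that do not move let the fingers close. It gives the time, the measured TCP pose, the force and the opening at its end, in the units of the state.
- env.get_obs(): the state, without advancing time (a new reading comes with each control period).
- env.read_camera(name): name is "side" or "top"; returns the picture (420x560x3 uint8, red, green, blue); there is no depth.
- env.get_calibration(name): a dict with "fx", "fy", "cx", "cy" (pixels), "k1" (the pictures are not rectified: a ray, as slopes to the right and down, at radius r is drawn at 1 + k1 r^2 times it, then the intrinsics apply), "extrinsics" (4x4, takes a point from camera to world coordinates). Camera axes: x right, y down, z forward; pixel columns grow to the right and rows downward; lengths in m; the calibration is good to about 2 mm. A picture is of the moment at which its call begins. get_calibration takes no time and is no camera call.
- env.sign_off(): hands the job in, once; it reports no verdict.
Trained networks look in the newest picture that a camera, given by its name, has taken for a name from the list of things; names that differ only in an ending like _2 or _b are one class to them, and where a whole thing is asked for, a point or a joint stands for the part that bears it (a point fixed in the world has none). Each returns a list of dicts, best first, with "confidence" (0 to 1); they miss things now and then, are a little off and sometimes report something else, mostly with a low value. They report only what shows in the picture. A call takes as long as a camera call. They do not tell look-alikes from the thing itself.
- env.regions_of(camera, query): "region" (420x560 bool, what is visible of it) and "rect" ([left, top, right, bottom] in pixels, round what is visible of it).
The state is a dict: "time_s": time; "qpos": joint angles; "joint_velocities": joint speeds; "effort": joint torques, N m; "tool_pos": TCP position; "tool_rot": TCP orientation; "force": force on the tool from outside, world axes, zero at the start; "wrist_torque": the same for the moment, N m; "grip_width": finger opening in m.
Only numpy, scipy, OpenCV 4.12 (cv2) and the standard library are available. Lean on these libraries where they do the work, as an engineer would, in place of code of your own. Each camera call takes 0.05 s, during which the arm holds its last target. There are 200 camera calls.

TASK

Two look-alike white scrubbing discs lie on the fruit dryer's wash bench: one still has a gritty sole that drags hard, the other is worn smooth and glides. Drag them across the bench by their knobs without lifting them off it, feel which is which, and leave the gritty disc in the middle of the rail lane with the four corner posts and the worn one in the middle of the plain rail lane.

Things in the scene. Friction and masses are not known exactly. Their poses are not given: they have to be found in the camera images.
- disc_a: One of two look-alike scrubbing discs: flat white round plate, 110 mm across, 16 mm thick, about 0.85 kg, with an upright round dark knob in its middle, 28 mm across, 16 to 56 mm above the bench. Origin: centre of the underside, z up. Soles look alike; exactly one disc is gritty. Force to drag it over the bench: worn about 1 N (0.7 to 1.4), gritty about 7.5 N (5.5 to 9.7).
- disc_b: The other scrubbing disc: same size, mass, look and origin as disc_a. Pressing down on a disc adds to its drag and lifting takes from it, and a jerky start or a knock against the knob feels rough too: hold the knob with about 1 mm play, neither pressing nor lifting, and drag slowly along the line the fingers close on.
- post_lane: Place for the gritty disc, left or right of the discs: two low steel rails fixed on the bench along its own y axis (roughly sideways), 110 mm long, 8 wide, 12 high, inner faces 140 mm apart (x = -70 and +70), with a round post 14 mm across, 40 high, at each of the four rail ends. Open at both ends; a dark flush sheet marks the floor between. Origin: on the bench, midway between and along the rails.
- plain_lane: Place for the worn disc, on the other side: the same two rails, with the same sizes, directions and origin, but without posts.
There are look-alikes about, which are no part of the job. Leave any blue or purple look-alike of the disc_b alone. Leave any turquoise look-alike of the post_lane alone.

How it is judged:
By the outcome, as a careful person would: the job done as asked, in the order asked, and still so for the second after the job is handed in, with the robot touching nothing.
It also fails if it takes over 58 s, if anything falls off the work surface, if the arm or the gripper's body presses on something with over 40 N, if the wrist force passes 120 N, or if a joint passes its speed limit or range.

## Working session

There is one attempt and no reset: what is moved stays moved. The work goes in short steps, Python scripts to look and compute and a tool call to move; the robot and the scene stay as the last step left them, time stands still between calls to the robot, and variables do not carry over. Pictures are saved under pics/ and viewed, about 8 in all and at most 12, crops included, and the job is handed in when it is done.

Besides the shell and the picture viewer there is one more tool, called after "Request:" as name(argument=value, ...), one argument or row to a line, values as JSON. send_rows: Moves the arm, as the interface text tells. Its arguments: {"type":"object","properties":{"plan":{"type":"array"},"grip_force":{"type":"number"}},"required":["plan"]}

```bash
mkdir -p pics; ls; cat > h.py <<'E'
import numpy as np, cv2
from cell import env
def ray(cam,u,v):
    c=env.get_calibration(cam); x=(u-c["cx"])/c["fx"]; y=(v-c["cy"])/c["fy"]
    d=np.array([x,y]); s=d.copy()
    for _ in range(30): s=d/(1+c["k1"]*(s@s))
    T=np.array(c["extrinsics"]); return T[:3,3], T[:3,:3]@np.array([s[0],s[1],1])
def at(cam,u,v,z):
    o,d=ray(cam,u,v); return (o+d*(z-o[2])/d[2])
def proj(cam,p):
    c=env.get_calibration(cam);T=np.array(c["extrinsics"]); q=T[:3,:3].T@(np.array(p)-T[:3,3]); s=q[:2]/q[2]; s=s*(1+c["k1"]*(s@s))
    return np.array([s[0]*c["fx"]+c["cx"],s[1]*c["fy"]+c["cy"]])
def snap(cam,name):
    im=env.read_camera(cam); cv2.imwrite("pics/"+name,im[...,::-1]); return im
E
python3 - <<'E'
from h import *
print(env.grip_point_offset, env.get_obs())
a=snap("top","t0.png"); b=snap("side","s0.png")
for cam in("top","side"):
    print(cam, np.array(env.get_calibration(cam)["extrinsics"]).round(3).tolist(), env.get_calibration(cam)["fx"])
    for q in ("disc_a","post_lane","plain_lane"):
        for r in env.regions_of(cam,q):
            m=r["region"]; v,u=np.nonzero(m); print(q,round(r["confidence"],2),np.array(r["rect"]).round(),m.sum(),u.mean().round(1),v.mean().round(1),at(cam,u.mean(),v.mean(),0.012).round(3))
E
```

```text
pics
0.0187 {'time_s': 0.0, 'qpos': array([73.80377951, 18.439716  , -4.01598305, 83.17406186,  1.29521672,
       78.53926871, -3.26072321]), 'joint_velocities': array([ 0.06344937,  0.01387286, -0.12580398, -0.00196398,  0.01425863,
       -0.00450132, -0.06186924]), 'effort': array([-4.22207868e-04, -4.91284204e+01, -4.04277295e-01, -3.12526238e+01,
       -6.41124928e-02,  4.37833916e-02,  1.97041340e-04]), 'tool_pos': array([ 0.18988378, -0.62108346,  0.22146148]), 'tool_rot': array([-1.79892207e+02,  5.69422551e-03,  1.70057055e+01]), 'force': array([-0.42402162, -0.14257419,  0.09421781]), 'wrist_torque': array([0.01467019, 0.04640677, 0.04831823]), 'grip_width': 0.0865739041113369}
top [[0.012, -0.98, 0.197, 0.358], [-1.0, -0.006, 0.029, -0.018], [-0.028, -0.197, -0.98, 0.973], [0.0, 0.0, 0.0, 1.0]] 463.95493038547056
disc_a 0.97 [254. 119. 304. 172.] 1942 278.4 142.3 [0.681 0.022 0.012]
disc_a 0.95 [278. 198. 327. 250.] 2078 302.0 222.2 [ 0.506 -0.03   0.012]
disc_a 0.81 [275. 271. 327. 326.] 2333 300.1 298.1 [ 0.35  -0.027  0.012]
post_lane 0.67 [406. 158. 484. 248.] 4034 441.9 203.7 [ 0.547 -0.326  0.012]
post_lane 0.61 [390.  62. 455. 144.] 3693 420.1 100.3 [ 0.781 -0.292  0.012]
plain_lane 0.84 [112. 143. 170. 233.] 3765 142.9 187.5 [0.579 0.314 0.012]
side [[-0.975, -0.133, 0.178, 0.389], [-0.221, 0.63, -0.745, 0.727], [-0.013, -0.765, -0.643, 0.63], [0.0, 0.0, 0.0, 1.0]] 425.04720694193327
disc_a 0.82 [353. 197. 404. 238.] 1489 378.2 216.4 [ 0.347 -0.021  0.012]
disc_a 0.67 [209. 191. 255. 232.] 1430 230.8 211.3 [0.676 0.03  0.012]
disc_a 0.62 [362. 158. 403. 190.] 1060 382.2 173.4 [ 0.346 -0.193  0.012]
disc_a 0.58 [284. 190. 334. 226.] 1339 310.2 206.8 [ 0.502 -0.023  0.012]
post_lane 0.91 [196. 118. 267. 154.] 1327 230.3 139.6 [ 0.778 -0.277  0.012]
post_lane 0.73 [280. 120. 349. 155.] 1465 312.4 141.6 [ 0.546 -0.312  0.012]
plain_lane 0.82 [177. 295. 286. 356.] 5092 233.3 327.2 [0.575 0.328 0.012]
```

View pics/t0.png

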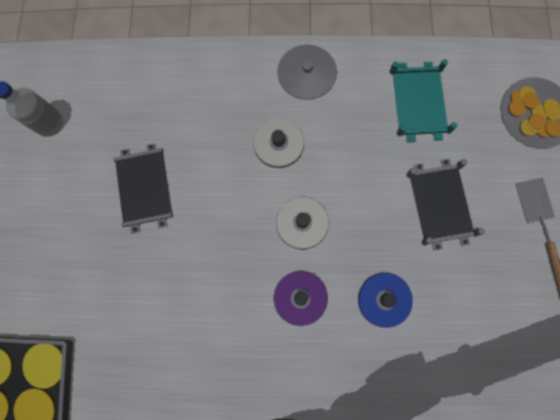

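View pics/s0.png

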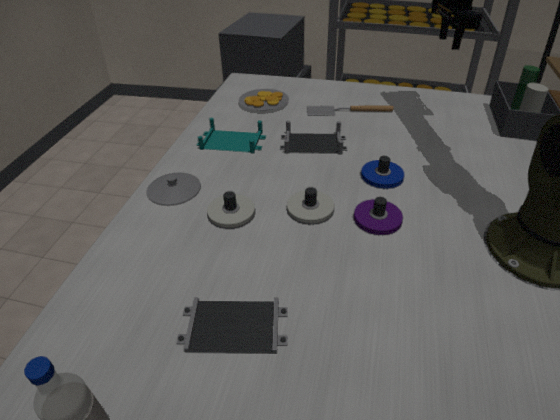

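Both white discs sit near the centre, top px (279,142) and (302,222). The grey post lane is on the right (442,203) and the plain lane on the left (143,187). The turquoise lane (420,100) and the blue and purple discs are decoys.

```bash
cat > m.py <<'E'
from h import *
from scipy.optimize import least_squares
def disc(cam,im,g,half=45):
    # white plate boundary -> circle at z=.016
    u,v=proj(cam,[g[0],g[1],.016]).astype(int); x0,y0=max(u-half,0),max(v-half,0)
    hsv=cv2.cvtColor(np.ascontiguousarray(im[y0:v+half,x0:u+half]),cv2.COLOR_RGB2LAB).astype(float)
    return hsv,x0,y0
def plate(cam,qs,g):
    best=None
    for r in qs:
        v,u=np.nonzero(r["region"]); p=at(cam,u.mean(),v.mean(),.012)
        d=np.hypot(*(p[:2]-g))
        if best is None or d<best[0]: best=(d,r["region"])
    c=max(cv2.findContours(best[1].astype(np.uint8),0,1)[0],key=len)[:,0]
    P=np.array([at(cam,*q,.012)[:2] for q in c])
    s=least_squares(lambda x:np.hypot(*(P-x).T)-.055,g,loss="soft_l1",f_scale=.002)
    return s.x, np.hypot(*(P-s.x).T).mean()
def lanefit(cam,im,reg):
    k=cv2.dilate(reg.astype(np.uint8),np.ones((5,5)))
    g=cv2.cvtColor(im,cv2.COLOR_RGB2GRAY); d=((g<75)&(k>0)).astype(np.uint8)
    d=cv2.morphologyEx(d,cv2.MORPH_OPEN,np.ones((9,9)))
    c=max(cv2.findContours(d,0,1)[0],key=cv2.contourArea)[:,0]
    P=np.array([at(cam,*q,0)[:2] for q in c])*1000
    return cv2.minAreaRect(P.astype(np.float32))
E
python3 - <<'E'
from m import *
ims={}
for cam in("top","side"):
    im=ims[cam]=env.read_camera(cam); qs=env.regions_of(cam,"disc_a")
    for g in ([.681,.024],[.505,-.027]): print(cam,plate(cam,qs,np.array(g)))
    for q,x in (("post_lane",.55),("plain_lane",.577)):
        for r in env.regions_of(cam,q):
            v,u=np.nonzero(r["region"])
            if abs(at(cam,u.mean(),v.mean(),.012)[0]-x)<.05: print(cam,q,lanefit(cam,im,r["region"]))
# knob tops & lane overlay
im=ims["top"].copy()
def draw(o,yaw,posts):
    c,s=np.cos(yaw),np.sin(yaw); R=np.array([[c,-s],[s,c]])
    for sx in(-1,1):
        for z in(0,.012):
            pts=[proj("top",[*(R@np.array([sx*x,y])+o),z]) for x,y in((.07,-.055),(.078,-.055),(.078,.055),(.07,.055))]
            cv2.polylines(big,[np.round(np.array(pts)*4).astype(int)],True,(255,0,0) if z else (0,255,0),1)
big=cv2.resize(im,None,fx=4,fy=4,interpolation=cv2.INTER_CUBIC)
draw(np.array([.549,-.322]),np.radians(8),1); draw(np.array([.577,.318]),np.radians(8),0)
out=np.hstack([big[520:1020,400:760],big[560:1060,1580:1980]]); cv2.imwrite("pics/l1.png",out[...,::-1])
E
```

```text
top (array([0.68085945, 0.02302941]), np.float64(0.05468125932501849))
top (array([ 0.50606875, -0.02938906]), np.float64(0.054946718894334175))
top post_lane ((550.8794555664062, -328.1475830078125), (141.86639404296875, 107.98139953613281), 10.03240966796875)
side (array([0.67711485, 0.02858807]), np.float64(0.059736672073522276))
side (array([ 0.50358705, -0.02346687]), np.float64(0.06066992426702031))
side post_lane ((547.79052734375, -326.01007080078125), (163.61781311035156, 100.78823852539062), 11.786428451538086)
side plain_lane ((581.6641235351562, 317.3271789550781), (144.23953247070312, 108.31233215332031), 12.691795349121094)
```

View pics/l1.png

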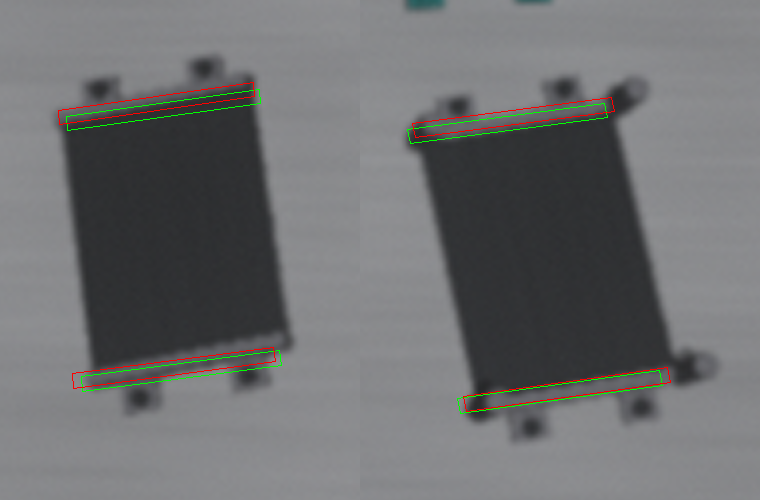

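The overlay's lane guesses are a few mm to a cm off. The sheet fits are better: post lane (.550,-.3275) at about 10°, plain lane (.582,.316) at about 12°. I'll refine them later and approach the near disc first.

Request:
send_rows(
  plan=[
    [87,0,0,0,0,0,0.075],
    [87,10,-14,0,0,0,0.075],
    [87,22,-30,0,0,0,0],
    [87,22,-30,0,0,0,0],
    [87,22,-30,0,0,0,0],
    [87,22,-30,0,0,0,0],
    [87,22,-30,0,0,0,0],
    [87,22,-30,0,0,0,0],
    [87,22,-30,0,0,0,0],
    [87,22,-30,0,0,0,0],
    [87,22,-30,0,0,0,0],
    [87,22,-30,0,0,0,0],
  ],
)

```text
time_s: 2.0
tool_pos: [0.3711, -0.2754, 0.2229]
tool_rot: [179.9, -0.0, 8.4]
force: [0.4, 0.7, -0.4]
grip_width: 0.0871
```

Request:
send_rows(
  plan=[
    [87,22,-30,12,0,0,0],
    [87,22,-30,12,0,0,0],
    [87,22,-30,12,0,0,0],
    [87,22,-30,12,0,0,0],
    [87,22,-30,12,0,0,0],
    [87,22,-30,12,0,0,0],
    [87,22,-30,12,0,0,0],
    [87,15,-15,12,0,0,0],
    [87,0,0,0,0,0,0],
    [87,0,0,0,0,0,0],
  ],
)

```text
time_s: 3.0
tool_pos: [0.5045, -0.0296, 0.1264]
tool_rot: [-180.0, 0.0, 8.5]
force: [-0.4, -0.6, -0.3]
grip_width: 0.0869
```

```bash
python3 - <<'E'
from m import *
o=env.get_obs(); print(o["time_s"],o["tool_pos"],o["tool_rot"],o["force"],o["grip_width"])
ims={c:env.read_camera(c) for c in("top","side")}
def quad(o,yaw,w,h,z):
    c,s=np.cos(yaw),np.sin(yaw); R=np.array([[c,-s],[s,c]])
    return [[*(R@np.array(p)+o),z] for p in((-w,-h),(w,-h),(w,h),(-w,h))]
L={"post":(np.array([.5505,-.3275]),np.radians(10.5)),"plain":(np.array([.582,.3165]),np.radians(12))}
tiles=[]
for c in ims:
    big=cv2.resize(ims[c],None,fx=4,fy=4,interpolation=cv2.INTER_CUBIC)
    for n,(oo,y) in L.items():
        for z,col,w in((0,(0,255,0),.07),(.012,(255,0,0),.078),(.012,(255,255,0),.07)):
            cv2.polylines(big,[np.round(np.array([proj(c,p) for p in quad(oo,y,w,.055,z)])*4+1.5).astype(int)],True,col,1)
        u,v=(proj(c,[*oo,0])*4).astype(int); t=big[max(v-190,0):,max(u-250,0):][:380,:500]
        tiles.append(cv2.resize(cv2.copyMakeBorder(t,0,380-t.shape[0],0,500-t.shape[1],0),(400,300)))
cv2.imwrite("pics/l2.png",np.vstack([np.hstack(tiles[:2]),np.hstack(tiles[2:])])[...,::-1])
E
```

```text
3.0 [ 0.50452111 -0.02956165  0.12638804] [-1.79998638e+02  4.99628113e-02  8.45786705e+00] [-0.35393355 -0.55664977 -0.28906586] 0.0869219098393573
```

View pics/l2.png

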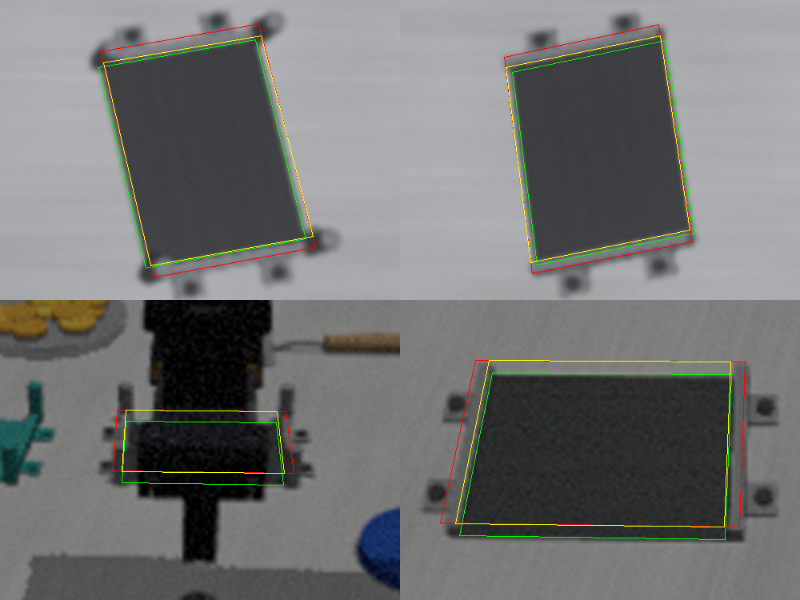

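The overlays match the sheets within about 2 mm in both views, so those lane poses stand. Next I descend on the near disc's knob and close with about 1 mm play.

Request:
send_rows(
  plan=[
    [87,2,0,20,0,0,0],
    [87,0,0,20,0,0,0],
    [87,0,0,25,0,0,0],
    [87,0,0,25,0,0,0],
    [60,0,0,10,0,0,0],
    [45,0,0,0,0,0,0],
    [38,0,0,0,0,0,0],
    [33,0,0,0,0,0,0],
    [29,0,0,0,0,0,0],
    [29,0,0,0,0,0,0],
    [29,0,0,0,0,0,0],
    [29,0,0,0,0,0,0],
  ],
  grip_force=10,
)

```text
time_s: 4.3
tool_pos: [0.5068, -0.0292, 0.0267]
tool_rot: [180.0, -0.0, 8.4]
force: [0.9, 0.2, -0.0]
grip_width: 0.0332
```

Request:
send_rows(
  plan=[
    [29,0,1,0,0,0,0],
    [29,0,1,0,0,0,0],
    [29,0,2,0,0,0,0],
    [29,0,2,0,0,0,0],
    [29,0,2,0,0,0,0],
    [29,0,2,0,0,0,0],
    [29,0,2,0,0,0,0],
    [29,0,2,0,0,0,0],
  ],
)

```text
time_s: 5.1
tool_pos: [0.5085, -0.04, 0.0264]
tool_rot: [-179.8, 0.0, 8.5]
force: [-0.5, 6.0, 1.3]
grip_width: 0.0287
```

Request:
send_rows(
  plan=[
    [29,0,2,0,0,0,0],
    [29,0,2,0,0,0,0],
    [29,0,2,0,0,0,0],
  ],
)

```text
time_s: 5.4
tool_pos: [0.5094, -0.0459, 0.0264]
tool_rot: [-179.8, 0.0, 8.5]
force: [-0.7, 7.1, 0.3]
grip_width: 0.0288
```

Request:
send_rows(
  plan=[
    [29,0,2,0,0,0,0],
    [29,0,2,0,0,0,0],
    [29,0,2,0,0,0,0],
  ],
)

```text
time_s: 5.7
tool_pos: [0.5103, -0.0518, 0.0264]
tool_rot: [-179.8, 0.0, 8.5]
force: [-1.3, 6.6, 1.1]
grip_width: 0.029
```

Request:
send_rows(
  plan=[
    [29,0,2,0,0,0,0],
    [29,0,2,0,0,0,0],
  ],
)

```text
time_s: 5.9
tool_pos: [0.5108, -0.0557, 0.0264]
tool_rot: [-179.8, 0.0, 8.5]
force: [-0.9, 6.6, 0.9]
grip_width: 0.029
```

A steady 6.6–7 N makes this the gritty disc. I'll carry on along the same line into the post lane.

Request:
send_rows(
  plan=[
    [29,0,3,0,0,0,0],
    [29,0,4,0,0,0,0],
    [29,0,5,0,0,0,0],
    [29,0,5,0,0,0,0],
    [29,0,5,0,0,0,0],
    [29,0,5,0,0,0,0],
    [29,0,5,0,0,0,0],
    [29,0,5,0,0,0,0],
    [29,0,5,0,0,0,0],
    [29,0,5,0,0,0,0],
    [29,0,5,0,0,0,0],
    [29,0,5,0,0,0,0],
  ],
)

```text
time_s: 7.1
tool_pos: [0.5193, -0.1118, 0.0264]
tool_rot: [-179.7, 0.0, 8.5]
force: [-0.5, 7.4, 2.1]
grip_width: 0.0289
```

Request:
send_rows(
  plan=[
    [29,0,5,0,0,0,0],
    [29,0,5,0,0,0,0],
    [29,0,5,0,0,0,0],
    [29,0,5,0,0,0,0],
    [29,0,5,0,0,0,0],
    [29,0,5,0,0,0,0],
    [29,0,5,0,0,0,0],
    [29,0,5,0,0,0,0],
    [29,0,5,0,0,0,0],
    [29,0,5,0,0,0,0],
    [29,0,5,0,0,0,0],
    [29,0,5,0,0,0,0],
  ],
)

```text
time_s: 8.3
tool_pos: [0.5282, -0.1706, 0.0264]
tool_rot: [-179.7, 0.0, 8.5]
force: [-1.7, 9.3, 3.5]
grip_width: 0.0293
```

Request:
send_rows(
  plan=[
    [29,0,5,0,0,0,0],
    [29,0,5,0,0,0,0],
    [29,0,5,0,0,0,0],
    [29,0,5,0,0,0,0],
    [29,0,5,0,0,0,0],
    [29,0,5,0,0,0,0],
    [29,0,5,0,0,0,0],
    [29,0,5,0,0,0,0],
    [29,0,5,0,0,0,0],
    [29,0,5,0,0,0,0],
    [29,0,5,0,0,0,0],
    [29,0,5,0,0,0,0],
  ],
)

```text
time_s: 9.5
tool_pos: [0.5371, -0.2294, 0.0264]
tool_rot: [-179.7, 0.0, 8.6]
force: [-2.5, 8.2, 4.6]
grip_width: 0.0292
```

Request:
send_rows(
  plan=[
    [29,0,5,0,0,0,0],
    [29,0,5,0,0,0,0],
    [29,0,5,0,0,0,0],
    [29,0,5,0,0,0,0],
    [29,0,5,0,0,0,0],
    [29,0,5,0,0,0,0],
    [29,0,5,0,0,0,0],
    [29,0,5,0,0,0,0],
    [29,0,5,0,0,0,0],
    [29,0,5,0,0,0,0],
    [29,0,5,0,0,0,0],
    [29,0,5,0,0,0,0],
  ],
)

```text
time_s: 10.7
tool_pos: [0.5462, -0.2883, 0.0264]
tool_rot: [-179.6, 0.0, 8.6]
force: [-1.7, 8.6, 4.5]
grip_width: 0.0293
```

Request:
send_rows(
  plan=[
    [29,0,5,0,0,0,0],
    [29,0,5,0,0,0,0],
    [29,0,5,0,0,0,0],
    [29,0,5,0,0,0,0],
    [29,0,5,0,0,0,0],
    [29,0,5,0,0,0,0],
    [29,0,4,0,0,0,0],
    [29,0,3,0,0,0,0],
    [29,0,2,0,0,0,0],
    [29,0,1,0,0,0,0],
    [29,0,0,0,0,0,0],
  ],
)

```text
time_s: 11.8
tool_pos: [0.5522, -0.3279, 0.0264]
tool_rot: [-179.6, 0.0, 8.6]
force: [-1.1, 9.1, 4.3]
grip_width: 0.0294
```

Request:
send_rows(
  plan=[
    [60,0,0,0,0,0,0],
    [60,0,0,0,0,0,0],
    [60,0,0,0,0,0,0],
    [60,0,0,0,0,0,0],
    [60,0,0,-15,0,0,0],
    [60,0,0,-25,0,0,0],
    [60,0,0,-30,0,0,0],
    [60,0,0,-30,0,0,0],
    [60,0,-20,0,0,0,0],
    [60,0,-40,0,0,0,0],
    [60,0,-40,0,0,0,0],
    [60,0,-40,0,0,0,0],
  ],
)

```text
time_s: 13.0
tool_pos: [0.5311, -0.1935, 0.1279]
tool_rot: [179.9, -0.1, 8.4]
force: [0.4, -0.2, 0.3]
grip_width: 0.06
```

```bash
python3 - <<'E'
from m import *
o=env.get_obs(); print(o["time_s"],o["tool_pos"],o["tool_rot"])
im=snap("top","t3.png"); qs=env.regions_of("top","disc_a")
for g in ([.681,.023],[.551,-.3275]): print(plate("top",qs,np.array(g)))
E
```

```text
13.0 [ 0.53114297 -0.19352962  0.12785266] [ 1.79927635e+02 -6.87895690e-02  8.36076498e+00]
(array([0.68081185, 0.0229192 ]), np.float64(0.05430587859711966))
(array([ 0.34721123, -0.1995334 ]), np.float64(0.05473846648174423))
```

View pics/t3.png

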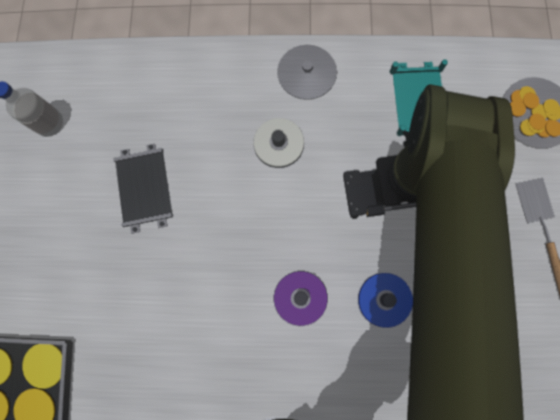

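The arm hides the post lane, and the second disc is still at (.681,.023). A straight line at tool yaw 18.6° runs from it to the plain lane centre.

Request:
send_rows(
  plan=[
    [75,0,0,0,0,0,-0.089],
    [75,0,0,0,0,0,-0.089],
    [75,15,-11,0,0,0,0],
    [75,30,-22,0,0,0,0],
    [75,30,-23,0,0,0,0],
    [75,30,-22,0,0,0,0],
    [75,30,-23,0,0,0,0],
    [75,30,-22,0,0,0,0],
    [75,30,-23,0,0,0,0],
    [75,16,-11,0,0,0,0],
    [75,0,0,0,0,0,0],
    [75,0,0,0,0,0,0],
  ],
)

```text
time_s: 14.3
tool_pos: [0.6811, 0.0208, 0.1269]
tool_rot: [179.9, 0.0, 18.6]
force: [1.1, -0.6, -0.9]
grip_width: 0.0747
```

```bash
python3 - <<'E'
from m import *
o=env.get_obs(); print(o["time_s"],o["tool_pos"],o["tool_rot"],o["force"])
im=snap("top","t4.png"); im2=snap("side","s4.png")
for c in("top","side"):
  qs=env.regions_of(c,"disc_a")
  for r in qs:
    v,u=np.nonzero(r["region"]); p=at(c,u.mean(),v.mean(),.012)[:2]; print(c,round(r["confidence"],2),plate(c,[r],p))
cv2.imwrite("pics/c4.png",cv2.resize(np.vstack([np.hstack([im[120:270,380:520],im2[90:240,230:370]])]),None,fx=2.8,fy=2.8)[...,::-1])
E
```

```text
14.3 [0.68112771 0.02081774 0.12694704] [1.79943525e+02 1.72904452e-02 1.86050522e+01] [ 1.06366006 -0.56470716 -0.94375149]
top 0.79 (array([ 0.34991392, -0.02390933]), np.float64(0.04638768735693257))
top 0.78 (array([0.65082122, 0.10248049]), np.float64(0.052112002464189164))
top 0.61 (array([ 0.55022053, -0.32469783]), np.float64(0.05588992008630235))
side 0.95 (array([ 0.34638885, -0.19331062]), np.float64(0.06344254508189494))
side 0.92 (array([ 0.34855743, -0.0214767 ]), np.float64(0.0579728277516428))
side 0.75 (array([0.67708691, 0.02902755]), np.float64(0.05973919362244672))
side 0.66 (array([ 0.54717658, -0.31943275]), np.float64(0.06274236378492697))
```

View pics/c4.png

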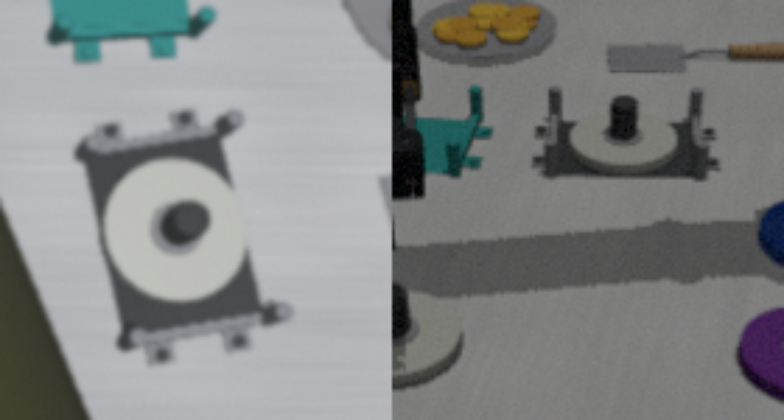

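The first disc is in the post lane within about 3 mm of centre: top px ~(442,203), fit (.550,-.325). Next I descend on the second disc and feel it.

Request:
send_rows(
  plan=[
    [75,1,-2,20,0,0,0],
    [75,0,0,20,0,0,0],
    [75,0,0,25,0,0,0],
    [75,0,0,25,0,0,0],
    [60,0,0,10,0,0,0],
    [45,0,0,0,0,0,0],
    [38,0,0,0,0,0,0],
    [33,0,0,0,0,0,0],
    [29,0,0,0,0,0,0],
    [29,0,0,0,0,0,0],
    [29,0,0,0,0,0,0],
    [29,0,0,0,0,0,0],
  ],
)

```text
time_s: 15.7
tool_pos: [0.6822, 0.0227, 0.0272]
tool_rot: [179.9, -0.1, 18.6]
force: [0.7, -1.3, 2.4]
grip_width: 0.03
```

Request:
send_rows(
  plan=[
    [29,0,-1,0,0,0,0],
    [29,0,-1,0,0,0,0],
    [29,0,-2,0,0,0,0],
    [29,0,-2,0,0,0,0],
    [29,0,-2,0,0,0,0],
    [29,0,-2,0,0,0,0],
    [29,0,-2,0,0,0,0],
    [29,0,-2,0,0,0,0],
  ],
)

```text
time_s: 16.5
tool_pos: [0.6768, 0.0374, 0.0265]
tool_rot: [180.0, 0.0, 18.6]
force: [0.8, -2.4, 0.7]
grip_width: 0.029
```

Request:
send_rows(
  plan=[
    [29,0,-2,0,0,0,0],
    [29,0,-2,0,0,0,0],
    [29,0,-2,0,0,0,0],
  ],
)

```text
time_s: 16.8
tool_pos: [0.6749, 0.0431, 0.0265]
tool_rot: [180.0, 0.0, 18.6]
force: [1.0, -1.7, 2.2]
grip_width: 0.0287
```

Request:
send_rows(
  plan=[
    [29,0,-2,0,0,0,0],
    [29,0,-2,0,0,0,0],
    [29,0,-2,0,0,0,0],
  ],
)

```text
time_s: 17.1
tool_pos: [0.673, 0.0487, 0.0265]
tool_rot: [180.0, 0.0, 18.6]
force: [0.5, -2.9, 1.5]
grip_width: 0.0287
```

Request:
send_rows(
  plan=[
    [29,0,-2,0,0,0,0],
    [29,0,-2,0,0,0,0],
  ],
)

```text
time_s: 17.3
tool_pos: [0.6717, 0.0525, 0.0265]
tool_rot: [180.0, 0.0, 18.6]
force: [1.2, -2.6, 1.8]
grip_width: 0.029
```

About 2.5 N here against about 7 N earlier, so this is the worn disc. I'll drag it into the plain lane.

Request:
send_rows(
  plan=[
    [29,0,-3,0,0,0,0],
    [29,0,-4,0,0,0,0],
    [29,0,-5,0,0,0,0],
    [29,0,-5,0,0,0,0],
    [29,0,-5,0,0,0,0],
    [29,0,-5,0,0,0,0],
    [29,0,-5,0,0,0,0],
    [29,0,-5,0,0,0,0],
    [29,0,-5,0,0,0,0],
    [29,0,-5,0,0,0,0],
    [29,0,-5,0,0,0,0],
    [29,0,-5,0,0,0,0],
  ],
)

```text
time_s: 18.5
tool_pos: [0.6534, 0.1068, 0.0265]
tool_rot: [180.0, 0.0, 18.6]
force: [0.7, -1.8, 0.8]
grip_width: 0.029
```

Request:
send_rows(
  plan=[
    [29,0,-5,0,0,0,0],
    [29,0,-5,0,0,0,0],
    [29,0,-5,0,0,0,0],
    [29,0,-5,0,0,0,0],
    [29,0,-5,0,0,0,0],
    [29,0,-5,0,0,0,0],
    [29,0,-5,0,0,0,0],
    [29,0,-5,0,0,0,0],
    [29,0,-5,0,0,0,0],
    [29,0,-5,0,0,0,0],
    [29,0,-5,0,0,0,0],
    [29,0,-5,0,0,0,0],
  ],
)

```text
time_s: 19.7
tool_pos: [0.6343, 0.1636, 0.0265]
tool_rot: [180.0, 0.0, 18.6]
force: [0.7, -2.0, 1.2]
grip_width: 0.0292
```

Request:
send_rows(
  plan=[
    [29,0,-5,0,0,0,0],
    [29,0,-5,0,0,0,0],
    [29,0,-5,0,0,0,0],
    [29,0,-5,0,0,0,0],
    [29,0,-5,0,0,0,0],
    [29,0,-5,0,0,0,0],
    [29,0,-5,0,0,0,0],
    [29,0,-5,0,0,0,0],
    [29,0,-5,0,0,0,0],
    [29,0,-5,0,0,0,0],
    [29,0,-5,0,0,0,0],
    [29,0,-5,0,0,0,0],
  ],
)

```text
time_s: 20.9
tool_pos: [0.6151, 0.2205, 0.0265]
tool_rot: [180.0, 0.0, 18.6]
force: [1.0, -1.3, 0.4]
grip_width: 0.029
```

Request:
send_rows(
  plan=[
    [29,0,-5,0,0,0,0],
    [29,0,-5,0,0,0,0],
    [29,0,-5,0,0,0,0],
    [29,0,-5,0,0,0,0],
    [29,0,-5,0,0,0,0],
    [29,0,-5,0,0,0,0],
    [29,0,-5,0,0,0,0],
    [29,0,-5,0,0,0,0],
    [29,0,-5,0,0,0,0],
    [29,0,-5,0,0,0,0],
    [29,0,-5,0,0,0,0],
    [29,0,-5,0,0,0,0],
  ],
)

```text
time_s: 22.1
tool_pos: [0.596, 0.2773, 0.0265]
tool_rot: [180.0, 0.0, 18.6]
force: [1.1, -1.8, 2.0]
grip_width: 0.0291
```

Request:
send_rows(
  plan=[
    [29,0,-5,0,0,0,0],
    [29,0,-5,0,0,0,0],
    [29,0,-5,0,0,0,0],
    [29,0,-5,0,0,0,0],
    [29,0,-5,0,0,0,0],
    [29,0,-5,0,0,0,0],
    [29,0,-4,0,0,0,0],
    [29,0,-3,0,0,0,0],
    [29,0,-2,0,0,0,0],
    [29,0,-2,0,0,0,0],
    [29,0,-1,0,0,0,0],
    [29,0,0,0,0,0,0],
  ],
)

```text
time_s: 23.3
tool_pos: [0.5826, 0.317, 0.0265]
tool_rot: [-180.0, 0.0, 18.6]
force: [0.3, -1.2, 1.1]
grip_width: 0.0287
```

Request:
send_rows(
  plan=[
    [40,0,0,0,0,0,0],
    [60,0,0,0,0,0,0],
    [60,0,0,0,0,0,0],
    [60,0,0,0,0,0,0],
    [60,0,0,-15,0,0,0],
    [60,0,0,-25,0,0,0],
    [60,0,0,-30,0,0,0],
    [60,0,0,-30,0,0,0],
    [60,0,20,0,0,0,0],
    [60,0,40,0,0,0,0],
    [60,0,40,0,0,0,0],
    [60,0,40,0,0,0,0],
  ],
)

```text
time_s: 24.5
tool_pos: [0.628, 0.1831, 0.1281]
tool_rot: [180.0, -0.1, 18.7]
force: [0.2, -0.7, 1.3]
grip_width: 0.0597
```

Request:
send_rows(
  plan=[
    [60,0,40,-10,0,0,0],
    [60,0,40,-10,0,0,0],
    [60,0,40,-10,0,0,0],
    [60,0,20,0,0,0,0],
    [60,0,0,0,0,0,0],
    [60,0,0,0,0,0,0],
  ],
)

```text
time_s: 25.1
tool_pos: [0.6714, 0.0531, 0.1563]
tool_rot: [-179.9, 0.0, 18.7]
force: [-0.2, 0.4, -0.7]
grip_width: 0.06
```

```bash
python3 - <<'E'
from m import *
o=env.get_obs(); print(o["time_s"],o["tool_pos"],o["force"])
im=snap("top","t5.png"); im2=snap("side","s5.png")
for c in("top","side"):
  for r in env.regions_of(c,"disc_a"):
    v,u=np.nonzero(r["region"]); p=at(c,u.mean(),v.mean(),.012)[:2]; print(c,round(r["confidence"],2),plate(c,[r],p))
cv2.imwrite("pics/c5.png",np.hstack([cv2.resize(im[120:260,80:220],(392,392)),cv2.resize(im[130:270,380:520],(392,392))])[...,::-1])
E
```

```text
25.1 [0.67139882 0.05312721 0.15631158] [-0.18540386  0.44623527 -0.71250634]
top 0.94 (array([ 0.55064477, -0.32405708]), np.float64(0.05464348715078824))
top 0.78 (array([ 0.35229874, -0.03033889]), np.float64(0.053008536507964825))
top 0.63 (array([ 0.40843371, -0.26418368]), np.float64(0.05144097245803335))
side 0.85 (array([ 0.34667051, -0.19155926]), np.float64(0.06191542432104652))
side 0.84 (array([ 0.54727798, -0.31847102]), np.float64(0.06379814238970356))
side 0.71 (array([ 0.34766736, -0.02163235]), np.float64(0.059576578275047115))
side 0.63 (array([0.57801865, 0.31941847]), np.float64(0.056758661387812784))
```

View pics/c5.png

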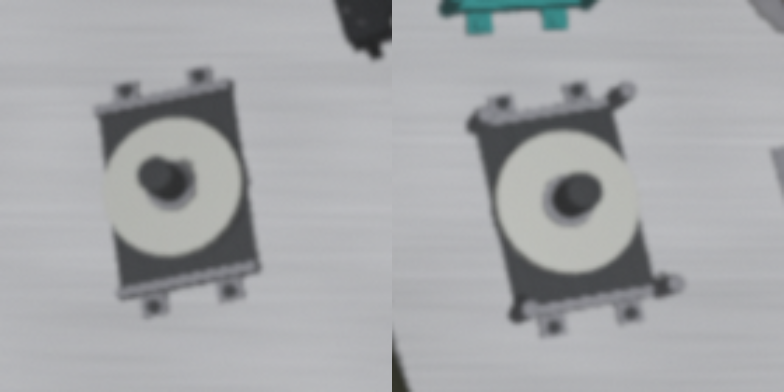

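View pics/s5.png

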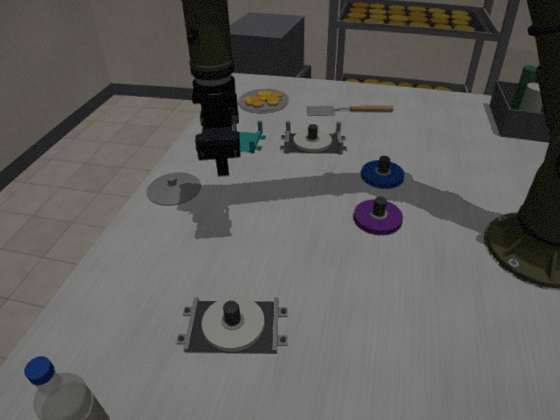

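Both discs look centred in their lanes, and the arm is clear of everything. Handing in.

```bash
python3 -c "
from cell import env
print(env.sign_off())"
```

```text
the job is handed in; nothing more can be done
None
```

The job is handed in: the gritty disc is in the lane with the four posts and the worn one is in the plain lane. I dragged both by their knobs with about 1 mm play and never commanded a lift. It took about 25 s of the 58 s allowed.

- **Feel:** The first disc dragged at about 6.6–7 N at slow speed, so it is the gritty one. The second dragged at about 1.3–2.9 N. That is above the 1 N expected for the worn disc, probably because of sensor noise of up to about 1 N and slight contact with the fingers, but it is well below gritty.
- **Gritty disc:** The last top picture puts it at (0.551, -0.324), against a lane centre of (0.5505, -0.3275), so within about 4 mm.
- **Worn disc:** The side camera puts it at (0.578, 0.319), against (0.582, 0.3165). The network missed this disc in the last top picture, but in the top crop I viewed it sits centred between the rails.
- **Camera disagreement:** The side camera reads the gritty disc 5–6 mm further along the lane than the top one. It was off by a similar amount, in the same direction, on the discs at the start.
- **Clear of contact:** The arm was clear of everything at hand-in. The decoys looked undisturbed in the last side picture.

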